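# Start the sample jar's cap without cross-threading

## Task

The orange cap is only sitting on top of the thread of the white sample jar held in the dark grey block. Keep it on the jar and turn it backward (counterclockwise from above) until it drops down into the thread, then screw it forward (clockwise) until it stops, with its white bar in line with the two white marks on the block, and let go. Do not screw it forward to the stop while it still stands high, and leave the blue-capped and green-capped jars standing where they are.

Things in the scene. Friction and masses are not known exactly. Their poses are not given: they have to be found in the camera images.
- cap: Loose round orange screw cap, 54 mm diameter, 28 mm high (top 12 mm solid), 30 g. Origin: centre of underside; z up; x along the white bar on its top (half a turn is the same). Starts on the jar, origin 82 mm over the bench, bar 17 to 35 degrees counterclockwise (ccw, from above) of jar x. With the bar 65 to 135 degrees ccw it drops 8 mm if let go or pressed lightly; it turns easily.
- jar: White jar, 52 mm diameter, rim 90 mm and shoulder 72 mm high, fixed with its dark grey block (116 x 84 x 25 mm). Origin: jar axis at bench level; z up; x along the two white marks on the block, either side of the jar. Dropped, the cap's origin is 74 mm up and it turns clockwise at that height, under the thread, to a hard stop with bar along x. Not dropped, it meets the stop while still high.
- jar_blue: Bystander: closed white jar with a blue cap, 54 mm diameter, 84 mm high, 250 g, standing loose on the bench. Origin: centre of its underside, z up.
- jar_green: Bystander: closed white jar with a green cap, 54 mm diameter, 84 mm high, 250 g, standing loose on the bench. Origin: centre of its underside, z up.
Not all that is in view belongs to the job. Of the things like the cap, leave any that is turquoise; of the rest the smaller one is meant. Of the things that look like the jar, take the one that is farthest to the robot's right at the start.

How it is judged:
On the way:
1. turned backward, the cap has dropped down over the neck between the thread starts, not yet screwed on (z of cap in the frame of jar between 0.068 and 0.0775 m and horizontal distance between cap and jar below 0.008 m and angle between the x axis of cap and the x axis of jar, either way round above 0.7 rad), for 0.1 s.
At the end, for the whole second after the job is handed in: Orange cap down on the jar (origin 68 to 77.5 mm above the jar's, within 8 mm of its axis, tilt under 7 degrees), white bar within 14 degrees of the marks' line, at rest (under 20 mm/s); blue-capped and green-capped jars upright (20 degrees) and within 25 mm of their starts (z of cap in the frame of jar between 0.068 and 0.0775 m and horizontal distance between cap and jar below 0.008 m and angle between the x axis of cap and the x axis of jar, either way round below 0.25 rad and angle between cap's own z axis and vertical below 0.12 rad and linear speed of cap below 0.02 m/s and distance of each of jar_blue, jar_green from where it was at the start of the episode below 0.025 m and angle between each of jar_blue, jar_green's own z axis and vertical below 0.35 rad); the robot touches nothing.
It fails at once if the cap is screwed forward to the stop (bar within 7 degrees of the marks) while it still stands high on the thread (cross-threaded) (z of cap in the frame of jar above 0.08 m and horizontal distance between cap and jar below 0.012 m and angle between the x axis of cap and the x axis of jar, either way round below 0.12 rad).
It fails at once if the blue-capped jar is moved more than 25 mm or tipped more than 20 degrees (distance of jar_blue from where it was at the start of the episode above 0.025 m or angle between jar_blue's own z axis and vertical above 0.35 rad).
It fails at once if the green-capped jar is moved more than 25 mm or tipped more than 20 degrees (distance of jar_green from where it was at the start of the episode above 0.025 m or angle between jar_green's own z axis and vertical above 0.35 rad).
It also fails if it takes over 35 s, if anything falls off the work surface, if the arm or the gripper's body presses on something with over 40 N, if the wrist force passes 120 N, or if a joint passes its speed limit or range.

## Robot

A 6-joint arm with a two-finger parallel gripper is mounted at the origin on the work surface. World frame = base frame: x ahead of the robot, y to its left, z up, the work surface at z = 0. Lengths are in m, angles in rad, forces in N, time in s.
With the tool pointing down it reaches from about 0.3 to 0.875 m from the base axis. Payload 6.4 kg.
Tool frame: the origin (TCP) lies on the centre line of the jaws, within the pads' length; the fingertips stand 25 mm ahead of it and the grasp point (between the pads) lies 6 mm ahead of it (ctrl.tip_reach is the distance from the TCP to the fingertips, in m); z points along the fingers, y is the line along which they close (so a half turn about z gives the same grasp; the last joint's range is limited). The gripper opens to 85 mm and grips with 20 to 120 N. Pads are 22 mm wide; open, the fingers measure 114 mm over their backs; the gripper's body (76 mm by 85 mm) begins 54 mm behind the grasp point. The pads swing forward as they close: fully open they stand 13 mm farther back than shut.
Start: joints at [1.064, 0.181, 1.607, -0, 1.354, -0.206], TCP at [0.17, 0.549, 0.256] pointing down, gripper open.
Joint ranges: [-2.99, 2.99], [-0.89, 2.07], [0.3, 2.58], [-1.14, 4.28], [0, 2.63], [-3.12, 3.12]. Speed limits (rad/s): [2.57, 2.57, 3.01, 3.14, 3.14, 3.14].

## Interface

Orientations are given as a unit quaternion [w, x, y, z].
In Python, from bench import ctrl gives the robot as it stands.
- The arm moves only by the tool servo_tool, never from a script. Its argument "motion" is a list that holds one entry, the list of rows, each a list of 5 numbers: the shift along the tool's x, y, z in cm, then the turn about the tool's z in degrees, then the closure, from -1 (fully open) to 1 (shut). In form: [[[dx, dy, dz, twist, claw], ...]]. A call has 1 to 5 rows; each row is the pose to reach, as a shift and turn from the pose commanded when the call began, along the tool's axes at that moment; what a row does not reach only later rows make up. A row lasts 1/10 s, in which the tool goes at most 50 mm and 8.59 degrees, less where a joint would pass 70% of its speed; a pose out of reach is approached as far as the arm can. A call with a gripper value outside its range is refused whole. The fingers move at their own pace and stop on an object; the grip force is fixed at half the most. Time passes only in rows, so rows that repeat a pose let the fingers close. It gives the time, the measured TCP pose, the force, the opening and the grip force at its end, in the units of the state.
- ctrl.get_obs(): the state, without advancing time (a new reading comes with each control period).
- ctrl.camera(name): name is "scene" or "top" or "wrist"; returns a dict with "pixels" (420x560x3 uint8, red, green, blue), "depth" (420x560 float32, m along the optical axis (not along the pixel's ray), 0 where there is no reading), "fx", "fy", "cx", "cy" (pixels), "R" (3x3) and "t" (3): a world point X has camera coordinates R X + t; the wrist camera has in their place "hand_eye" (4x4, takes a point from camera to tool coordinates, whose origin is the TCP and whose axes are the flange's). Camera axes: x right, y down, z forward; pixel columns grow to the right and rows downward; lengths in m; the calibration is good to about 2 mm. A picture is of the moment at which its call begins: read the wrist's pose just before it.
- ctrl.hand_in(): hands the job in; it is judged then, once.
The state is a dict: "time_s": time; "q": joint angles; "dq": joint speeds; "joint_efforts": joint torques, N m; "eef_pos": TCP position; "eef_rot": TCP orientation; "wrist_force": force on the tool from outside, world axes, zero at the start; "torque": the same for the moment, N m; "opening": opening from 0.0 (shut) to 1.0 (fully open); "grasp_force": force on a finger pad.
Only numpy, scipy, OpenCV 4.12 (cv2) and the standard library are available. Lean on these libraries where they do the work, as an engineer would, in place of code of your own. Each camera call takes 0.05 s, during which the arm holds its last target. There are 200 camera calls.

## Working session

There is one attempt and no reset: what is moved stays moved. The work goes in short steps, Python scripts to look and compute and a tool call to move; the robot and the scene stay as the last step left them, time stands still between calls to the robot, and variables do not carry over. Pictures are saved under pics/ and viewed, at most 10 in all, crops included, and the job is handed in when it is done.

Besides the shell and the picture viewer there is one more tool, called after ">>>" as a command line: name --argument value ..., lists and objects as JSON in quotes. servo_tool: Moves the arm, as the interface text tells. Its arguments: {"type":"object","properties":{"motion":{"type":"array"}},"required":["motion"]}

```bash
mkdir -p pics
cat > h.py <<'E'
import numpy as np, cv2
from bench import ctrl
def snap(n,f=None):
    c=ctrl.camera(n)
    if f: cv2.imwrite(f,cv2.cvtColor(c["pixels"],cv2.COLOR_RGB2BGR))
    return c
def world(c):
    v,u=np.mgrid[:420,:560]; d=c["depth"]
    P=np.stack([(u-c["cx"])/c["fx"]*d,(v-c["cy"])/c["fy"]*d,d],-1)
    return (P-c["t"])@c["R"]
E
python3 - <<'E'
from h import *
import pickle
o=ctrl.get_obs();print(o)
c={n:snap(n) for n in("top","scene")}
pickle.dump(c,open("c.pkl","wb"))
a=np.hstack([c["top"]["pixels"],c["scene"]["pixels"]])
cv2.imwrite("pics/a.png",cv2.cvtColor(c["top"]["pixels"],cv2.COLOR_RGB2BGR))
cv2.imwrite("pics/b.png",cv2.cvtColor(c["scene"]["pixels"],cv2.COLOR_RGB2BGR))
E
```

```text
{'time_s': 0.0, 'q': array([ 1.06371013e+00,  1.81516324e-01,  1.60801970e+00,  6.51091718e-06,
        1.35378828e+00, -2.06308624e-01]), 'dq': array([-0.00102219,  0.00112144, -0.00091684,  0.00135901,  0.0002922 ,
        0.00081422]), 'joint_efforts': array([ 3.24807807e-06, -4.44875729e+01, -3.51327002e+01, -4.13223352e-04,
        9.12368327e-03,  1.58577177e-05]), 'eef_pos': array([0.17008433, 0.54873494, 0.25539236]), 'eef_rot': array([-3.05308551e-04,  1.49823182e-01,  9.88712428e-01, -8.10216182e-04]), 'wrist_force': array([-0.04665076, -0.018388  ,  0.1743962 ]), 'torque': array([-0.018891  ,  0.00322775,  0.00396197]), 'grasp_force': 0.0, 'opening': 0.9952785568888669}
```

View pics/a.png

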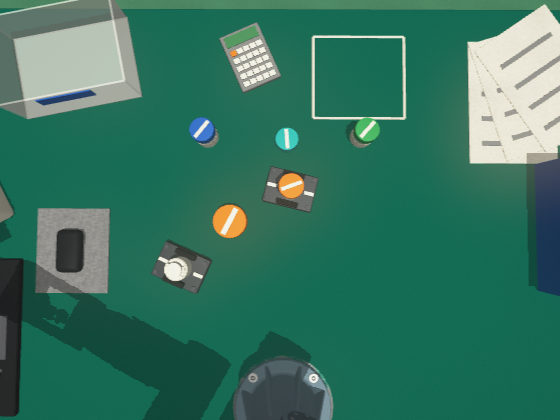

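View pics/b.png

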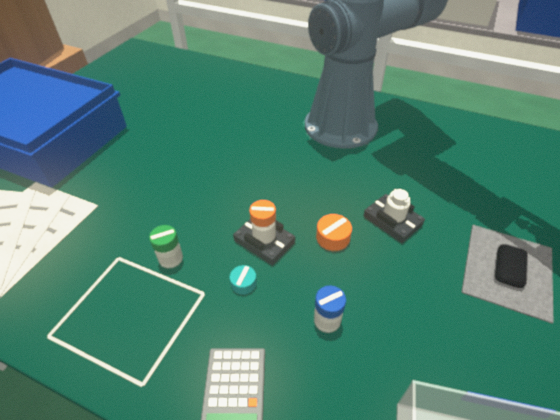

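Top view candidates: caps are orange on the jar (291,186), a larger orange one on the bench (230,221) and turquoise (287,139). The smaller orange one, on the jar, fits. Jars in blocks are at (290,189) and (181,267). The one at (290,189) is farther to the robot's right, and it carries the cap. Next I'll measure and enlarge it.

Run:
```python
from h import *
import pickle
C=pickle.load(open("c.pkl","rb"));c=C["top"];W=world(c);p=c["pixels"].astype(int)
hsv=cv2.cvtColor(c["pixels"],cv2.COLOR_RGB2HSV)
v,u=np.mgrid[:420,:560]
def blob(m,n):
    k,l,s,ce=cv2.connectedComponentsWithStats(m.astype(np.uint8))
    for i in range(1,k):
        if s[i,4]>12:
            q=W[l==i]; xy=q[:,:2]-q[:,:2].mean(0); e,V=np.linalg.eigh(np.cov(xy.T))
            print(n,s[i],q.mean(0).round(4),"z med",np.median(q[:,2]).round(4),"ang",np.degrees(np.arctan2(V[1,1],V[0,1])).round(1)%180, "ext",np.ptp(q[:,:2],0).round(3))
H,S,Vv=[hsv[...,i] for i in range(3)]
roi=(u>140)&(u<400)&(v>100)&(v<310)
blob(roi&(H<20)&(S>120)&(Vv>120),"orange")
white=roi&(S<70)&(Vv>150)
blob(white,"white")
blob(roi&(H>105)&(H<130)&(S>120)&(Vv>90),"blue")
blob(roi&(H>45)&(H<72)&(S>100)&(Vv>110),"green")
cr=c["pixels"][150:225,250:330]
cv2.imwrite("pics/c.png",cv2.cvtColor(cv2.resize(cr,None,fx=7,fy=7,interpolation=cv2.INTER_CUBIC),cv2.COLOR_RGB2BGR))
```

```text
orange [278 173  26  26 439] [ 0.5055 -0.0149  0.1088] z med 0.1103 ang 15.0 ext [0.121 0.054]
orange [213 204  34  34 735] [0.4302 0.1233 0.0418] z med 0.0404 ang 74.7 ext [0.073 0.161]
white [312 101  88  19 270] [ 0.6837 -0.1579  0.0019] z med 0.0012 ang 85.6 ext [0.064 0.21 ]
white [193 120  16  18  87] [0.6326 0.1827 0.0855] z med 0.0855 ang 141.1 ext [0.039 0.033]
white [359 121  17  17  87] [ 0.6334 -0.1833  0.0853] z med 0.0852 ang 137.8 ext [0.036 0.035]
white [284 129   6  19  79] [ 0.6244 -0.0063  0.0292] z med 0.0292 ang 4.699999999999989 ext [0.043 0.012]
white [281 181  21  10  78] [ 0.5059 -0.0152  0.1115] z med 0.1118 ang 109.8 ext [0.019 0.042]
white [267 182  10   5  36] [0.5168 0.0286 0.0266] z med 0.0265 ang 77.3 ext [0.01  0.021]
white [304 191  10   6  40] [ 0.4952 -0.0582  0.0267] z med 0.027 ang 73.9 ext [0.012 0.021]
white [221 208  17  27 147] [0.4303 0.1245 0.042 ] z med 0.042 ang 153.0 ext [0.059 0.036]
white [158 257  30  24 462] [0.3255 0.2379 0.0776] z med 0.081 ang 88.3 ext [0.12  0.284]
white [193 272  10   7  41] [0.3052 0.1977 0.026 ] z med 0.026 ang 68.8 ext [0.014 0.021]
blue [190 118  25  25 391] [0.6293 0.1797 0.0833] z med 0.0841 ang 46.0 ext [0.051 0.053]
green [355 118  25  24 366] [ 0.6314 -0.182   0.089 ] z med 0.0847 ang 138.4 ext [0.256 0.216]
```

View pics/c.png

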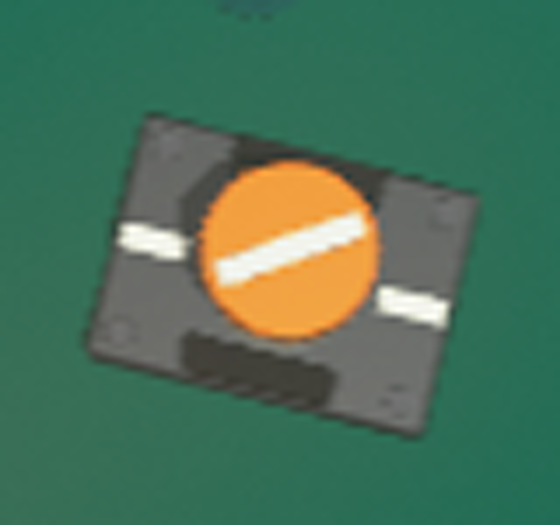

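Crop: cap centre (290,248), with the bar from (220,275) to (365,222). The marks are at (152,242) and (412,307), on the grey block. This is the smaller orange cap on the right-hand jar. The axis is at (0.506, −0.015), the marks line at 76.0° in world yaw and the bar at 109.8°, so the bar is 33.8° ccw of the marks. The cap top is at 0.110 as expected. Now moving over it.

>>> servo_tool --motion '[[[-48.8, -43.9, 0, 0, -1], [-48.8, -43.9, 0, 0, -1], [-48.8, -43.9, 0, 0, -1], [-48.8, -43.9, 0, 0, -1], [-48.8, -43.9, 0, 0, -1]]]'

```text
time_s: 0.6
eef_pos: [0.2986, 0.3327, 0.256]
eef_rot: [-0.0, 0.149, 0.989, -0.0]
wrist_force: [1.0, -0.3, -0.2]
opening: 1.0
grasp_force: 0.0
```

```bash
cat > st.py <<'E'
from h import *
from scipy.spatial.transform import Rotation as Ro
import sys
o=ctrl.get_obs();R=Ro.from_quat(o["eef_rot"],scalar_first=True).as_matrix()
g=np.array([float(a) for a in sys.argv[1:4]] or [.506,-.015,.256])
print("t",o["time_s"],"pos",o["eef_pos"].round(4),"delta cm",((g-o["eef_pos"])@R*100).round(2),"yaw y",np.degrees(np.arctan2(R[1,1],R[0,1])).round(2),"q6",o["q"][5].round(3),"F",o["wrist_force"].round(1),"T",o["torque"].round(2),"op",round(o["opening"],3),"g",round(o["grasp_force"],1),"tip",ctrl.tip_reach)
E
python3 st.py
```

```text
t 0.6 pos [0.2986 0.3327 0.256 ] delta cm [-3.009e+01 -2.708e+01  1.000e-02] yaw y 72.81 q6 -0.698 F [ 1.  -0.3 -0.2] T [-0.   -0.05 -0.  ] op 1.0 g 0.0 tip 0.025
```

>>> servo_tool --motion '[[[-30.1, -27.1, 0, 0, -1], [-30.1, -27.1, 0, 0, -1], [-30.1, -27.1, 0, 0, -1], [-30.1, -27.1, 0, 0, -1], [-30.1, -27.1, 0, 0, -1]]]'

```text
time_s: 1.1
eef_pos: [0.4266, 0.1177, 0.2562]
eef_rot: [0.0, 0.15, 0.989, 0.0]
wrist_force: [0.8, 1.4, -0.2]
opening: 1.002
grasp_force: 0.0
```

```bash
python3 st.py
```

```text
t 1.1 pos [0.4266 0.1177 0.2562] delta cm [-11.51 -10.32   0.02] yaw y 72.76 q6 -1.27 F [ 0.8  1.4 -0.2] T [-0.02  0.    0.03] op 1.002 g 0.0 tip 0.025
```

>>> servo_tool --motion '[[[-11.5, -10.3, 0, 0, -1], [-11.5, -10.3, 0, 0, -1], [-11.5, -10.3, 0, 0, -1], [-11.5, -10.3, 0, 0, -1], [-11.5, -10.3, 0, 0, -1]]]'

```text
time_s: 1.6
eef_pos: [0.5055, -0.0139, 0.2556]
eef_rot: [-0.001, 0.151, 0.988, 0.0]
wrist_force: [0.1, 0.8, -0.5]
opening: 1.001
grasp_force: 0.0
```

```bash
python3 st.py .506 -.015 .108
python3 - <<'E'
from h import *
from scipy.spatial.transform import Rotation as Ro
o=ctrl.get_obs();c=snap("wrist","pics/w.png")
R=Ro.from_quat(o["eef_rot"],scalar_first=True).as_matrix()
v,u=np.mgrid[:420,:560];d=c["depth"]
P=np.stack([(u-c["cx"])/c["fx"]*d,(v-c["cy"])/c["fy"]*d,d,np.ones_like(d)],-1)@c["hand_eye"].T
W=P[...,:3]@R.T+o["eef_pos"]
hsv=cv2.cvtColor(c["pixels"],cv2.COLOR_RGB2HSV);m=((hsv[...,0]<20)&(hsv[...,1]>120)&(hsv[...,2]>100)).astype(np.uint8)
k,l,s,_=cv2.connectedComponentsWithStats(m);
for i in range(1,k):
    if s[i,4]>300:
        q=W[(l==i)];q=q[(q[:,2]>.1)&(q[:,2]<.12)]
        if len(q): print(s[i],(cv2.minEnclosingCircle(q[:,:2].astype(np.float32))),np.median(q[:,2]))
wh=(hsv[...,1]<70)&(hsv[...,2]>130)&(d>0)
for a,b in((.1,.12),(.022,.031)):
    k,l,s,_=cv2.connectedComponentsWithStats((wh&(W[...,2]>a)&(W[...,2]<b)).astype(np.uint8))
    for i in range(1,k):
        if s[i,4]>100:
            q=W[l==i];f=cv2.fitLine(q[:,:2].astype(np.float32),cv2.DIST_L2,0,.01,.01).ravel();print(s[i],q.mean(0).round(4),np.degrees(np.arctan2(f[1],f[0])).round(1))
E
```

```text
t 1.6 pos [ 0.5055 -0.0139  0.2556] delta cm [-0.11 -0.09 14.76] yaw y 72.6 q6 -1.53 F [ 0.1  0.8 -0.5] T [ 0.04 -0.03 -0.  ] op 1.001 g 0.0 tip 0.025
[ 252  165   58   64 1529] ((0.5070105195045471, -0.013252465054392815), 0.027216391637921333) 0.10972978061937634
[256 182  46  37 524] [ 0.5067 -0.0135  0.1107] -70.2
[307 142  23  43 459] [0.5074 0.0358 0.0258] -24.7
[ 225  146   53   70 1564] [ 0.4879 -0.0508  0.0253] -24.6
[446 210  37  38 215] [0.6173 0.1708 0.0266] -49.1
[305 252  20  35 293] [ 0.6259 -0.0042  0.0287] 4.6
```

View pics/w.png

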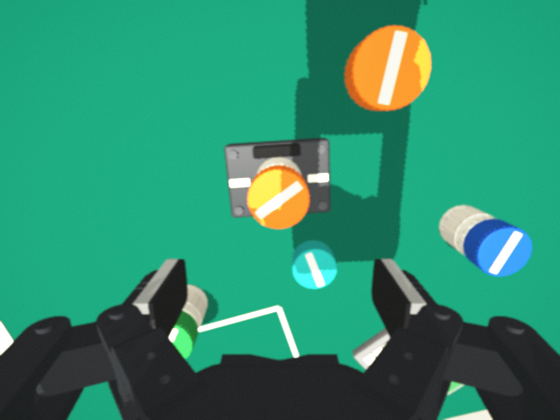

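The wrist view shows the cap at pixel (279,197), measured at (0.507, −0.013, 0.110) with its bar at 109.8°. That agrees with the top view. Descending with open jaws.

>>> servo_tool --motion '[[[-0.1, -0.05, 5, 0, -1], [-0.1, -0.05, 9, 0, -1], [-0.1, -0.05, 12, 0, -1], [-0.1, -0.05, 14.8, 0, -1], [-0.1, -0.05, 14.8, 0, -1]]]'

```text
time_s: 2.15
eef_pos: [0.5024, -0.0109, 0.1047]
eef_rot: [-0.004, 0.149, 0.989, 0.001]
wrist_force: [-0.5, -0.1, 0.1]
opening: 0.994
grasp_force: 0.0
```

>>> servo_tool --motion '[[[0, 0, 0, 0, -0.2], [0, 0, 0, 0, 0.2], [0, 0, 0, 0, 0.5], [0, 0, 0, 0, 0.5], [0, 0, 0, 0, 0.5]]]'

```text
time_s: 2.65
eef_pos: [0.5079, -0.014, 0.1107]
eef_rot: [0.002, 0.15, 0.989, -0.0]
wrist_force: [-1.6, -0.0, 7.7]
opening: 0.61
grasp_force: 61.9
```

```bash
python3 st.py .5062 -.0145 .107
```

```text
t 2.65 pos [ 0.5079 -0.014   0.1107] delta cm [ 0.15 -0.1   0.37] yaw y 72.77 q6 -1.531 F [-1.6 -0.   7.7] T [0.02 0.25 0.05] op 0.61 g 61.9 tip 0.025
```

Gripped. Now turning backward (twist negative, which is ccw from above) to a bar angle of about 100°.

>>> servo_tool --motion '[[[0, 0, 0, -8, 0.5], [0, 0, 0, -16, 0.5], [0, 0, 0, -24, 0.5], [0, 0, 0, -32, 0.5], [0, 0, 0, -38, 0.5]]]'

```text
time_s: 3.15
eef_pos: [0.5073, -0.0137, 0.1098]
eef_rot: [0.001, -0.183, 0.983, -0.0]
wrist_force: [-0.9, 0.8, -0.9]
opening: 0.603
grasp_force: 62.5
```

>>> servo_tool --motion '[[[0, 0, 0, -8, 0.5], [0, 0, 0, -16, 0.5], [0, 0, 0, -24, 0.5], [0, 0, 0, -28, 0.5], [0, 0, 0, -28, 0.5]]]'

```text
time_s: 3.65
eef_pos: [0.507, -0.0137, 0.1094]
eef_rot: [0.001, -0.413, 0.911, -0.001]
wrist_force: [0.8, -0.2, -1.4]
opening: 0.61
grasp_force: 62.5
```

```bash
python3 st.py .5062 -.0145 .107
cat > cap.py <<'E'
from h import *
import sys
c=snap("top",*sys.argv[1:2]);W=world(c);hsv=cv2.cvtColor(c["pixels"],cv2.COLOR_RGB2HSV)
n=np.hypot(W[...,0]-.506,W[...,1]+.0148)<.03; n&=(W[...,2]>.09)&(W[...,2]<.12)
o=n&(hsv[...,0]<20)&(hsv[...,1]>120)&(hsv[...,2]>70);w=n&(hsv[...,1]<90)&(hsv[...,2]>130)
print("orange",o.sum(),W[o].mean(0).round(4),np.median(W[o][:,2]) if o.any() else "")
if w.sum()>5:
    f=cv2.fitLine(W[w][:,:2].astype(np.float32),cv2.DIST_L2,0,.01,.01).ravel();print("white",w.sum(),W[w].mean(0).round(4),"bar rel marks",(np.degrees(np.arctan2(f[1],f[0]))-76)%180)
E
python3 cap.py pics/d.png
```

```text
t 3.65 pos [ 0.507  -0.0137  0.1094] delta cm [0.12 0.   0.24] yaw y 138.79 q6 -2.684 F [ 0.8 -0.2 -1.4] T [ 0.07 -0.01 -0.04] op 0.61 g 62.5 tip 0.025
orange 0 [nan nan nan] cap.py:6: RuntimeWarning: Mean of empty slice.
  print("orange",o.sum(),W[o].mean(0).round(4),np.median(W[o][:,2]) if o.any() else "")
  ret = um.true_divide(
```

>>> servo_tool --motion '[[[0, 0, 0, 0, 0], [0, 0, 0, 0, -0.5], [0, 0, 0, 0, -1], [0, 0, 0, 0, -1], [0, 0, 0, 0, -1]]]'

```text
time_s: 4.2
eef_pos: [0.5063, -0.0136, 0.1083]
eef_rot: [-0.0, -0.413, 0.911, -0.0]
wrist_force: [0.4, 0.7, -0.3]
opening: 0.999
grasp_force: 0.0
```

>>> servo_tool --motion '[[[0, 0, -3, 0, -1], [0, 0, -7, 0, -1], [0, 0, -12, 0, -1], [0, 0, -12, 0, -1], [0, 0, -12, 0, -1]]]'

```text
time_s: 4.7
eef_pos: [0.5072, -0.0138, 0.2298]
eef_rot: [0.001, -0.413, 0.911, -0.001]
wrist_force: [-0.4, -0.6, 0.2]
opening: 0.996
grasp_force: 0.0
```

```bash
python3 st.py .5065 -.014 .1
cat > wr.py <<'E'
from h import *
import sys
from scipy.spatial.transform import Rotation as Ro
o=ctrl.get_obs();c=snap("wrist",*sys.argv[1:2])
R=Ro.from_quat(o["eef_rot"],scalar_first=True).as_matrix()
v,u=np.mgrid[:420,:560];d=c["depth"]
P=np.stack([(u-c["cx"])/c["fx"]*d,(v-c["cy"])/c["fy"]*d,d,np.ones_like(d)],-1)@c["hand_eye"].T
W=P[...,:3]@R.T+o["eef_pos"]
hsv=cv2.cvtColor(c["pixels"],cv2.COLOR_RGB2HSV)
n=(np.hypot(W[...,0]-.506,W[...,1]+.0148)<.035)&(W[...,2]>.096)&(W[...,2]<.125)&(d>0)
og=n&(hsv[...,0]<20)&(hsv[...,1]>120);w=n&(hsv[...,1]<90)&(hsv[...,2]>130)
print("top z",np.median(W[n][:,2]),"circle",cv2.minEnclosingCircle(W[n][:,:2].astype(np.float32)))
f=cv2.fitLine(W[w][:,:2].astype(np.float32),cv2.DIST_L2,0,.01,.01).ravel();print(w.sum(),"bar rel",(np.degrees(np.arctan2(f[1],f[0]))-76)%180,"rest z of white",np.median(W[w][:,2]))
E
python3 wr.py pics/e.png
```

```text
t 4.7 pos [ 0.5072 -0.0138  0.2298] delta cm [ 0.08  0.08 12.98] yaw y 138.76 q6 -2.683 F [-0.4 -0.6  0.2] T [-0.02  0.04 -0.03] op 0.996 g 0.0 tip 0.025
top z 0.10198738217728204 circle ((0.5071436762809753, -0.012656744569540024), 0.027255691587924957)
640 bar rel 99.41162 rest z of white 0.1027886740190679
```

View pics/e.png

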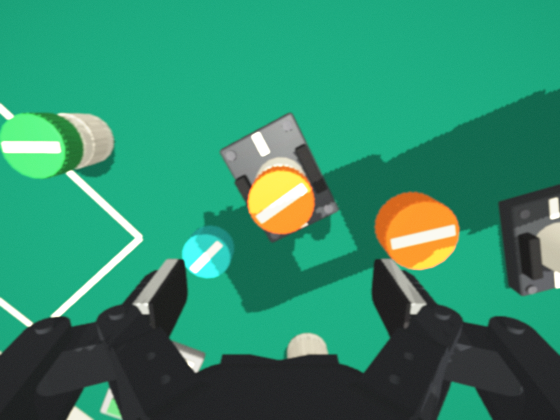

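The picture shows the cap at (281,200), seated lower. Its top is at 0.102, so it dropped 8 mm, and the bar is 99.4° ccw. Regrasping 8 mm lower.

>>> servo_tool --motion '[[[0, 0, 4, 0, -1], [0, 0, 8, 0, -1], [0, 0, 11, 0, -1], [0, 0, 13, 0, -1], [0, 0, 13, 0, -1]]]'

```text
time_s: 5.25
eef_pos: [0.5022, -0.0126, 0.0934]
eef_rot: [-0.004, -0.413, 0.911, 0.003]
wrist_force: [-0.2, -0.1, -1.2]
opening: 0.999
grasp_force: 0.0
```

>>> servo_tool --motion '[[[0, 0, 0, 0, -0.2], [0, 0, 0, 0, 0.2], [0, 0, 0, 0, 0.5], [0, 0, 0, 0, 0.5], [0, 0, 0, 0, 0.5]]]'

```text
time_s: 5.75
eef_pos: [0.5074, -0.0139, 0.0998]
eef_rot: [0.001, -0.413, 0.911, -0.001]
wrist_force: [0.1, -0.9, 6.3]
opening: 0.608
grasp_force: 62.7
```

```bash
python3 st.py .5065 -.014 .1
```

```text
t 5.75 pos [ 0.5074 -0.0139  0.0998] delta cm [ 0.07  0.06 -0.02] yaw y 138.77 q6 -2.683 F [ 0.1 -0.9  6.3] T [ 0.03  0.2  -0.02] op 0.608 g 62.7 tip 0.025
```

Now forward by about 99°, slowing near the stop.

>>> servo_tool --motion '[[[0, 0, 0, 8, 0.5], [0, 0, 0, 16, 0.5], [0, 0, 0, 24, 0.5], [0, 0, 0, 32, 0.5], [0, 0, 0, 40, 0.5]]]'

```text
time_s: 6.25
eef_pos: [0.5074, -0.014, 0.0998]
eef_rot: [0.001, -0.074, 0.997, -0.001]
wrist_force: [-1.0, -0.3, 6.3]
opening: 0.611
grasp_force: 62.7
```

>>> servo_tool --motion '[[[0, 0, 0, 8, 0.5], [0, 0, 0, 16, 0.5], [0, 0, 0, 24, 0.5], [0, 0, 0, 32, 0.5], [0, 0, 0, 40, 0.5]]]'

```text
time_s: 6.75
eef_pos: [0.5078, -0.0145, 0.0998]
eef_rot: [0.002, 0.272, 0.962, -0.0]
wrist_force: [0.9, -3.9, 3.9]
opening: 0.61
grasp_force: 62.8
```

>>> servo_tool --motion '[[[0, 0, 0, 5, 0.5], [0, 0, 0, 10, 0.5], [0, 0, 0, 15, 0.5], [0, 0, 0, 19, 0.5], [0, 0, 0, 19, 0.5]]]'

```text
time_s: 7.25
eef_pos: [0.5072, -0.0148, 0.0997]
eef_rot: [0.002, 0.425, 0.905, -0.001]
wrist_force: [-2.0, -4.2, 6.8]
opening: 0.613
grasp_force: 63.0
```

```bash
python3 st.py .5065 -.014 .1
```

```text
t 7.25 pos [ 0.5072 -0.0148  0.0997] delta cm [ 0.11 -0.   -0.03] yaw y 39.71 q6 -0.954 F [-2.  -4.2  6.8] T [-0.72  0.38  0.18] op 0.613 g 63.0 tip 0.025
```

>>> servo_tool --motion '[[[0, 0, 0, 2, 0.5], [0, 0, 0, 4, 0.5], [0, 0, 0, 4, 0.5]]]'

```text
time_s: 7.55
eef_pos: [0.5085, -0.0148, 0.1]
eef_rot: [0.003, 0.456, 0.89, 0.0]
wrist_force: [3.9, -3.7, 4.5]
opening: 0.608
grasp_force: 62.7
```

```bash
python3 st.py .5065 -.014 .1
```

```text
t 7.55 pos [ 0.5085 -0.0148  0.1   ] delta cm [ 0.18 -0.12  0.  ] yaw y 35.74 q6 -0.885 F [ 3.9 -3.7  4.5] T [-0.72 -0.58 -0.06] op 0.608 g 62.7 tip 0.025
```

Releasing and checking.

>>> servo_tool --motion '[[[0, 0, 0, 0, 0], [0, 0, 0, 0, -0.5], [0, 0, 0, 0, -1], [0, 0, 0, 0, -1], [0, 0, 0, 0, -1]]]'

```text
time_s: 8.05
eef_pos: [0.5059, -0.0133, 0.0979]
eef_rot: [-0.001, 0.456, 0.89, -0.0]
wrist_force: [-0.4, -0.6, 0.2]
opening: 1.001
grasp_force: 0.0
```

>>> servo_tool --motion '[[[0, 0, -3, 0, -1], [0, 0, -7, 0, -1], [0, 0, -12, 0, -1], [0, 0, -13, 0, -1], [0, 0, -13, 0, -1]]]'

```text
time_s: 8.55
eef_pos: [0.5077, -0.0138, 0.2307]
eef_rot: [0.002, 0.456, 0.89, 0.001]
wrist_force: [0.5, -0.9, -0.1]
opening: 0.997
grasp_force: 0.0
```

```bash
python3 wr.py pics/f.png
```

```text
top z 0.10325139354814503 circle ((0.5093191266059875, -0.012355527840554714), 0.027321869507431984)
631 bar rel 175.84406 rest z of white 0.10405395864132305
```

View pics/f.png

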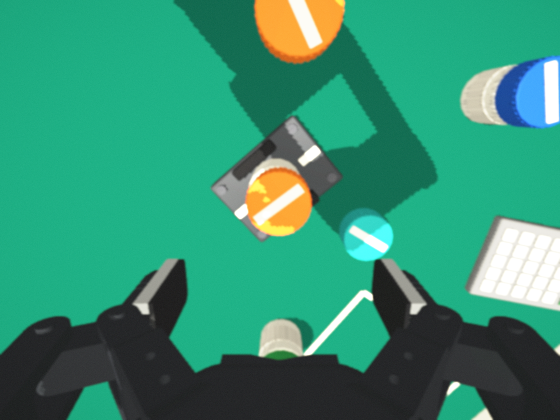

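The bar reads about 4° past the marks line and the cap is down at 0.103. I'll clear the arm and confirm from the top camera.

>>> servo_tool --motion '[[[20, 0, -5, 0, -1], [20, 0, -5, 0, -1], [20, 0, -5, 0, -1], [20, 0, -5, 0, -1], [20, 0, -5, 0, -1]]]'

```text
time_s: 9.1
eef_pos: [0.3862, 0.1518, 0.2772]
eef_rot: [-0.002, 0.454, 0.891, -0.0]
wrist_force: [-1.0, -0.9, -0.4]
opening: 0.998
grasp_force: 0.0
```

```bash
cat >> cap.py <<'E'
q=W[o|w]; A=np.c_[q[:,:2]-q[:,:2].mean(0),np.ones(len(q))]; s=np.linalg.lstsq(A,q[:,2],rcond=None)[0]; print("tilt deg",np.degrees(np.hypot(*s[:2])), "circle",cv2.minEnclosingCircle(q[:,:2].astype(np.float32)))
E
python3 cap.py
```

```text
orange 393 [ 0.5075 -0.015   0.1037] 0.10373704576616735
white 91 [ 0.5061 -0.0157  0.1046] bar rel marks 172.54964
tilt deg 2.827252715250773 circle ((0.5076327919960022, -0.015314689837396145), 0.026893245056271553)
```

Slight tilt and overshoot. I'll measure once more against the marks and with a few frames.

```bash
for i in 1 2 3; do python3 cap.py pics/g$i.png; done
python3 - <<'E'
import cv2
a=cv2.imread("pics/g3.png")[150:225,250:330];cv2.imwrite("pics/h.png",cv2.resize(a,None,fx=7,fy=7,interpolation=cv2.INTER_CUBIC))
E
```

```text
orange 394 [ 0.5075 -0.015   0.1038] 0.10392280125248873
white 89 [ 0.5061 -0.0158  0.1045] bar rel marks 172.11917
tilt deg 2.766284378671385 circle ((0.5073950290679932, -0.014897297136485577), 0.026991132646799088)
orange 393 [ 0.5076 -0.0149  0.1039] 0.10390505677224986
white 90 [ 0.5064 -0.0156  0.1047] bar rel marks 173.49739
tilt deg 2.9122301184368387 circle ((0.5075948238372803, -0.015285560861229897), 0.026903314515948296)
orange 393 [ 0.5075 -0.015   0.1036] 0.10356652908093887
white 88 [ 0.5063 -0.0159  0.1047] bar rel marks 173.39127
tilt deg 2.7422711807131948 circle ((0.5075082778930664, -0.015312832780182362), 0.026928380131721497)
```

View pics/h.png

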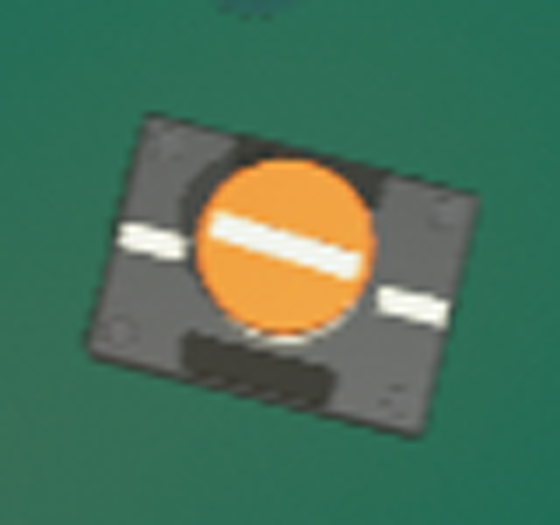

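The crop shows the bar from (210,222) to (360,268), 3–7° from the marks line. The cap is down, offset about 2 mm, tilted 2.8° and steady across frames. All of that is within the limits, so I'm handing in.

```bash
python3 -c "
from bench import ctrl
print(ctrl.hand_in())"
```

```text
the job is handed in; nothing more can be done
None
```

The job is handed in with no verdict returned: the orange cap dropped into the thread and was screwed forward, ending about 3–7° past the marks with about 2 mm offset and 2.8° tilt (all within the limits), though I felt no clear hard stop; the arm is clear, and it stayed well away from the blue- and green-capped jars, though I didn't re-measure them.

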